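# Catch the sugar lumps in the terracotta dish

### The job

Pick up the terracotta dish by its handle and, holding it just under the lip of the chute, press its far rim gently against the hanging paddle so that the gate opens and all four sugar lumps slide off into the held dish. Then set the dish down gently, upright, inside the raised ring in the middle of the turntable with all four lumps in it, and let go. Do not touch the sugar with the fingers or let a lump drop on the counter, never push hard on the chute with the dish, and leave everything else where it is.

Things in the scene. Friction and masses are not known exactly. Their poses are not given: they have to be found in the camera images.
- chute: Fixed steel gravity chute on a wooden stand. Origin on the counter under the middle of its open lower end (lip); +x points level and uphill, lumps fall out towards -x; z up. Channel 48 mm wide inside, walls 31 mm high, 200 mm long, slope 46 degrees. A spring gate plate through its floor stops the lumps 66 mm up-slope of the lip. The foot spans 50 to 180 mm along +x and is 130 mm wide.
- chute_lip (a point): Middle of the chute floor's lower edge, 180 mm above the counter. The lumps slide off here one after another and, caught about 70 to 110 mm lower, land 0 to 70 mm to -x of it.
- paddle_mid (a point): Middle setting of the gate's paddle: a steel plate facing -x that hangs under the lip, 80 mm wide, 36 mm tall; this point (22 mm to -x of the lip, 111 mm up) is its centre at rest. The real paddle leans on its clamp up to 8 mm nearer or farther in x, unmeasured: feel for it. Pressing it 25 mm (about 4 N) to +x lets lumps pass, 36 mm (5 N) is its stop; released, it springs shut.
- dish: Round terracotta dish, about 0.36 kg, with a stub handle. Origin at the centre of its underside, z up. Outside 84 mm across at the foot, 124 mm at the rim, 48 mm tall; wall 5 mm, floor 6 mm thick. The handle is a level bar along the dish's own -x: 16 mm wide (y), 22 mm tall, its middle 35 mm above the underside, reaching from the rim to 130 mm from the centre.
- dish_grip (a point): Middle of the dish's handle, 102 mm from the dish centre along its -x and 35 mm above its underside: where to pinch it from above, closing along the dish's y.
- dish_in (a point): Centre of the dish's inner floor.
- turntable: Wooden lazy-susan turntable; origin at the centre of its foot on the counter. Its round platter is 230 mm across, turns freely, and its top is 35 mm above the counter.
- pocket (a point): Centre of the platter's top (35 mm above the counter), in the middle of the raised ring that makes the dish's shallow pocket: 100 mm inside, 6 mm high, ring wall 5 mm.
- lump0: One of four equal cream sugar lumps, 24 x 20 x 17 mm, 14 g; origin at the centre of its 24 x 20 mm underside. They wait in single file behind the gate; lump0 is the lowest.
- lump0_center (a point): Centre of lump0.
- lump1: One of four equal cream sugar lumps, 24 x 20 x 17 mm, 14 g; origin at the centre of its 24 x 20 mm underside. They wait in single file behind the gate; lump0 is the lowest.
- lump1_center (a point): Centre of lump1.
- lump2: One of four equal cream sugar lumps, 24 x 20 x 17 mm, 14 g; origin at the centre of its 24 x 20 mm underside. They wait in single file behind the gate; lump0 is the lowest.
- lump2_center (a point): Centre of lump2.
- lump3: One of four equal cream sugar lumps, 24 x 20 x 17 mm, 14 g; origin at the centre of its 24 x 20 mm underside. They wait in single file behind the gate; lump0 is the lowest.
- lump3_center (a point): Centre of lump3.
- basket: Bystander: round stainless couscous basket, 190 mm across, 90 mm tall; origin at the centre of its underside.
- jar: Bystander: green glass jar with metal clamp lid, 90 mm across, 136 mm tall; origin at the centre of its underside.
- spatula: Bystander: red silicone spatula, 230 mm long, lying on the counter; origin at the centre of its underside.
- oil: Bystander: green glass oil bottle, 64 mm across, 220 mm tall; origin at the centre of its underside.
- teaglass: Bystander: small tea glass, 56 mm across, 75 mm tall; origin at the centre of its underside.
- saltbowl: Bystander: small patterned ceramic bowl, 90 mm across, 34 mm tall; origin at the centre of its underside.
- mortar: Bystander: marble mortar, 84 mm across, 70 mm tall; origin at the centre of its underside.
There are look-alikes about, which are no part of the job. There is more than one size of the dish; the job needs the middle-sized.

How it is judged:
On the way, in this order (a step that is already met when the one before it is completed fails the run):
1. the dish is held up under the lip of the chute, level (horizontal distance between dish and chute_lip below 0.085 m and height (world z) of dish above 0.04 m and angle between dish's own z axis and vertical below 0.35 rad), for 0.1 s.
2. all four lumps are in the dish while it is still held up under the chute (horizontal distance between each of lump0_center, lump1_center, lump2_center, lump3_center and dish_in below 0.06 m and z of lump0_center in the frame of dish_in between 0 and 0.052 m and z of lump1_center in the frame of dish_in between 0 and 0.052 m and z of lump2_center in the frame of dish_in between 0 and 0.052 m and z of lump3_center in the frame of dish_in between 0 and 0.052 m and horizontal distance between dish and chute_lip below 0.085 m and height (world z) of dish above 0.04 m), for 0.2 s.
At the end, for the whole second after the job is handed in: The dish rests upright (0.06 rad) in the turntable's ring, its centre within 10 mm of the ring's centre and its underside within 3 mm of the platter's top; all four lumps lie at rest in it (centres within 60 mm of its axis, at most 52 mm above its inner floor) (horizontal distance between each of lump0_center, lump1_center, lump2_center, lump3_center and dish_in below 0.06 m and z of lump0_center in the frame of dish_in between 0 and 0.052 m and z of lump1_center in the frame of dish_in between 0 and 0.052 m and z of lump2_center in the frame of dish_in between 0 and 0.052 m and z of lump3_center in the frame of dish_in between 0 and 0.052 m and horizontal distance between dish and pocket below 0.01 m and z of dish in the frame of pocket between -0.003 and 0.003 m and angle between dish's own z axis and vertical below 0.06 rad and linear speed of dish below 0.02 m/s and linear speed of each of lump0, lump1, lump2, lump3 below 0.03 m/s); the robot touches nothing.
It fails at once if the dish is pushed hard against the chute or its paddle (over 30 N) (contact force between dish and chute above 30 N).
It fails at once if the dish is banged down on the turntable (over 40 N) (contact force between dish and turntable above 40 N).
It fails at once if a lump drops on the counter (height (world z) of any of lump0_center, lump1_center, lump2_center, lump3_center below 0.0125 m).
It fails at once if the fingers touch a lump (contact force between the fingers and lump0 above 0.3 N or contact force between the fingers and lump1 above 0.3 N or contact force between the fingers and lump2 above 0.3 N or contact force between the fingers and lump3 above 0.3 N).
It fails at once if a bystander is shifted by more than 30 mm or knocked over (distance of any of basket, jar, spatula, oil, teaglass, saltbowl, mortar from where it was at the start of the episode above 0.03 m or angle between any of basket, jar, spatula, oil, teaglass, saltbowl, mortar's own z axis and vertical above 0.5 rad).
It also fails if it takes over 64 s, if anything falls off the work surface, if the arm or the gripper's body presses on something with over 40 N, if the wrist force passes 120 N, or if a joint passes its speed limit or range.

### The arm

A 7-joint arm with a two-finger parallel gripper is mounted at the origin on the work surface. World frame = base frame: x ahead of the robot, y to its left, z up, the work surface at z = 0. Lengths are in m, angles in rad, forces in N, time in s.
With the tool pointing down it reaches from about 0.4 to 0.9 m from the base axis. Payload 5.5 kg.
Tool frame: the origin (TCP) lies midway between the tips of the shut fingers; the grasp point (between the pads) lies 19 mm behind it (manip.grip_depth is the distance from the TCP to the grasp point, in m); z points along the fingers, y is the line along which they close (so a half turn about z gives the same grasp; the last joint's range is limited). The gripper opens to 92 mm and grips with 3 to 60 N. Pads are 19 mm wide; open, the fingers measure 130 mm over their backs; the gripper's body (75 mm by 190 mm) begins 47 mm behind the grasp point.
Start: joints at [-0.982, 0.501, -0.427, 1.55, 0.221, 1.138, -0.21], TCP at [0.208, 0.616, 0.227] pointing down, gripper open.
Joint ranges: [-2.88, 2.88], [-0.31, 2.03], [-1.54, 1.56], [0.2, 2.42], [-1.41, 4.55], [0.19, 2.02], [-2.57, 2.57]. Speed limits (rad/s): [2.57, 2.57, 3.14, 3.14, 3.14, 3.14, 3.14].

### API

Orientations are given as a unit quaternion [x, y, z, w].
In Python, from bench import manip, effector, viewer gives the robot as it stands. Calls block until the motion is done:
- manip.move_pose(position, orientation): joint-space move of the TCP to a pose.
- manip.servo_line(position, ori=None, vel=0.15): straight line of the TCP; ori=None keeps the orientation; vel is the mean speed in m/s.
- manip.movej(angles): joint-space move.
- effector.open_jaws() and effector.close(f_grip=None): open the fingers fully, or close them until they stop; f_grip is the grip in N (None keeps the last).
- manip.sleep(seconds).
- manip.solve_ik(position, orientation): joint angles nearest the present ones, or None.
- viewer.get_image(name): name is "scene" or "top"; returns the picture (420x560x3 uint8, red, green, blue); there is no depth.
- viewer.get_calibration(name): a dict with "vfov" (degrees; the focal length in pixels is half the picture's height over the tangent of half this angle, whatever the lens; pixels are square), "cx", "cy" (the principal point, pixels), "eye" and "attitude" of the camera in the world. Camera axes: x right, y down, z forward; pixel columns grow to the right and rows downward; lengths in m; the calibration is good to about 2 mm. A picture is of the moment at which its call begins. get_calibration takes no time and is no camera call.
A pose or a line that the arm cannot do raises manip.PlanningError and nothing moves.
- manip.hand_in(): hands the job in; it is judged then, once.
Readings, each from a call of its own:
- manip.current_clock(): time.
- manip.current_q(): joint angles.
- manip.current_joint_velocities(): joint speeds.
- manip.current_tau(): joint torques, N m.
- manip.current_tool_pos(): TCP position.
- manip.current_tcp_rot(): TCP orientation.
- manip.current_force(): force on the tool from outside, world axes, zero at the start.
- manip.current_wrist_torque(): the same for the moment, N m.
- manip.current_finger_gap(): finger opening in m.
- manip.current_gripper_force(): force on a finger pad.
Only numpy, scipy, OpenCV 4.12 (cv2) and the standard library are available. Lean on these libraries where they do the work, as an engineer would, in place of code of your own. Each camera call takes 0.05 s, during which the arm holds its last target. There are 200 camera calls.

## Working session

There is one attempt and no reset: what is moved stays moved. The work goes in short steps, each a Python script; the robot and the scene stay as the last script left them, time stands still between calls to the robot, and variables do not carry over. Pictures are saved under pics/ and viewed, at most 10 in all, crops included, and the job is handed in when it is done.

```bash
ls; mkdir -p pics; python3 - <<'E'
from bench import manip, effector, viewer
import cv2
for n in("scene","top"):
    im=viewer.get_image(n); cv2.imwrite(f"pics/{n}0.png",im[:,:,::-1]); print(n,viewer.get_calibration(n))
print(manip.current_clock(),manip.current_tool_pos(),manip.current_tcp_rot(),manip.current_force())
E
```

```text
pics
scene {'vfov': 53.95769334785805, 'cx': 277.29424267918256, 'cy': 207.9161124241035, 'eye': array([ 0.99450369, -0.85412693,  1.21492223]), 'attitude': array([ 0.8992118 ,  0.23377477, -0.08581874, -0.35972578])}
top {'vfov': 52.20896838163608, 'cx': 278.3115041509045, 'cy': 209.327363241653, 'eye': array([0.37305744, 0.00813121, 1.47846939]), 'attitude': array([ 0.71572776, -0.69560527,  0.0376145 , -0.04951994])}
0.1 [0.20790237 0.61520091 0.22576317] [ 1.62162784e-01  9.86763632e-01 -8.58944630e-04 -1.68360291e-04] [-0.44578673  1.01592841  0.44671842]
```

View pics/scene0.png

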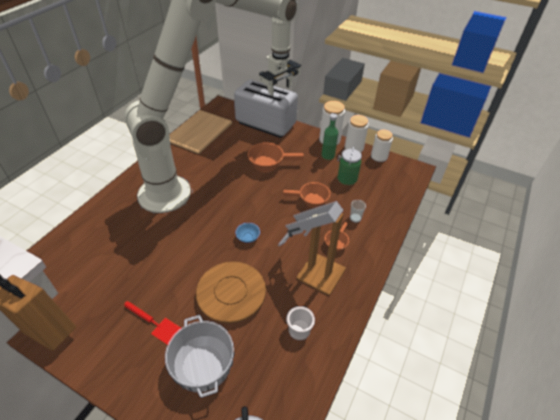

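View pics/top0.png

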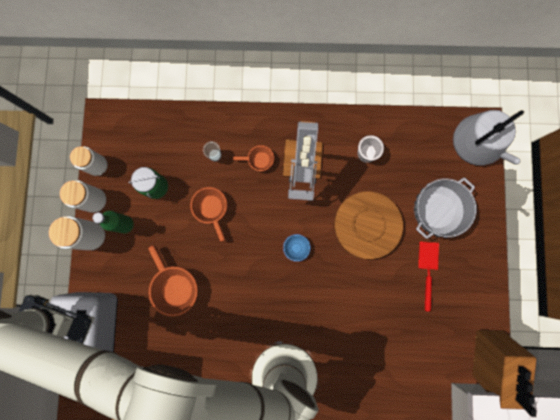

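The scene view shows three terracotta dishes: small at (337,238), middle at (315,194), large at (265,155). The chute lip is near (285,240) and the turntable near (231,290). In the top view the middle dish is at (208,206) with its handle end at (222,238). The lip is near (301,196), facing the robot, and the turntable is at (369,225).

```bash
cat > h.py <<'E'
import numpy as np, cv2
from scipy.spatial.transform import Rotation as R
from bench import manip, effector, viewer
class Cam:
    def __init__(s,n):
        c=viewer.get_calibration(n); s.f=210/np.tan(np.radians(c["vfov"])/2); s.c=np.array([c["cx"],c["cy"]])
        s.e=np.array(c["eye"]); s.R=R.from_quat(c["attitude"]).as_matrix()
    def proj(s,p):
        q=s.R.T@(np.array(p)-s.e); return s.f*q[:2]/q[2]+s.c
    def ray(s,uv):
        d=s.R@np.append((np.array(uv)-s.c)/s.f,1); return d/np.linalg.norm(d)
    def plane(s,uv,z):
        d=s.ray(uv); return s.e+d*(z-s.e[2])/d[2]
S,T=Cam("scene"),Cam("top")
def tri(us,ut):
    A=[];b=[]
    for c,u in((S,us),(T,ut)):
        d=c.ray(u);P=np.eye(3)-np.outer(d,d);A.append(P);b.append(P@c.e)
    p=np.linalg.lstsq(np.vstack(A),np.hstack(b),rcond=None)[0]
    return p,[np.round(c.proj(p)-u,1) for c,u in((S,us),(T,ut))]
def orange(im):
    h=cv2.cvtColor(im,cv2.COLOR_RGB2HSV); return cv2.inRange(h,(3,140,120),(14,255,255))
E
python3 - <<'E'
from h import *
for c in(S,T): print("base",c.proj([0,0,0]),"tcp",c.proj(manip.current_tool_pos()))
for n,c in(("scene",S),("top",T)):
    im=cv2.imread(f"pics/{n}0.png")[:,:,::-1].copy(); m=orange(im)
    k,l,st,ce=cv2.connectedComponentsWithStats(m)
    for i in range(1,k):
        if st[i,4]>80: print(n,st[i],ce[i].round(1),c.plane(ce[i],.04).round(3))
a=cv2.imread("pics/scene0.png"); b=cv2.imread("pics/top0.png")
r=lambda x:cv2.resize(x,None,fx=5,fy=5,interpolation=cv2.INTER_CUBIC)
o=np.hstack([r(a[200:310,275:355]),r(b[110:220,265:345])])
cv2.imwrite("pics/chute.png",o); print(o.shape)
o=np.hstack([r(a[175:255,275:355]),r(b[180:260,180:260])])
cv2.imwrite("pics/dish.png",o); print(o.shape)
E
```

```text
base [163.20410641 193.13211187] tcp [278.56114311  90.39691154]
base [284.16066342 375.94185678] tcp [ 72.44742769 314.0662303 ]
scene [249 143  56  24 587] [273.5 155.3] [0.303 0.402 0.04 ]
scene [282 170  50  34 701] [312.1 191.2] [0.551 0.28  0.04 ]
scene [336 191  42  59 447] [353.3 227.8] [0.771 0.178 0.04 ]
scene [ 59 196  42  34 145] [ 80.9 211.3] [-0.177 -0.262  0.04 ]
scene [ 196  217   93  104 1574] [239.3 278.6] [ 0.52  -0.223  0.04 ]
scene [153 226  56  67 357] [182.  259.1] [ 0.302 -0.253  0.04 ]
scene [323 230   9  16  81] [327.1 236.8] [0.703 0.089 0.04 ]
scene [ 58 256  43  38 235] [ 78.1 275.8] [ 0.041 -0.479  0.04 ]
scene [323 275  19  19  86] [331.3 283.9] [ 0.799 -0.09   0.04 ]
scene [  8 276  27  27 155] [ 22.7 287.8] [-0.08  -0.601  0.04 ]
scene [309 295  15  19 102] [316.6 303.7] [ 0.788 -0.182  0.04 ]
scene [150 317  32  28 112] [161.7 326.5] [ 0.406 -0.487  0.04 ]
scene [ 69 325  52  63 352] [ 89.2 363.9] [ 0.3   -0.679  0.04 ]
scene [310 347  12  29 119] [315.1 362.2] [ 0.865 -0.358  0.04 ]
top [283 140  13  36 307] [288.2 155.6] [0.738 0.006 0.04 ]
top [233 145  41  27 538] [259.  157.6] [0.728 0.107 0.04 ]
top [190 186  37  56 970] [211.1 207.7] [0.55  0.263 0.04 ]
top [ 334  191   69   68 3475] [368.1 224.6] [ 0.508 -0.268  0.04 ]
top [ 148  246   49   63 1413] [174.1 283.6] [0.293 0.374 0.04 ]
top [501 357  35  51 913] [513.5 378.8] [ 0.026 -0.733  0.04 ]
(550, 800, 3)
(400, 800, 3)
```

View pics/chute.png

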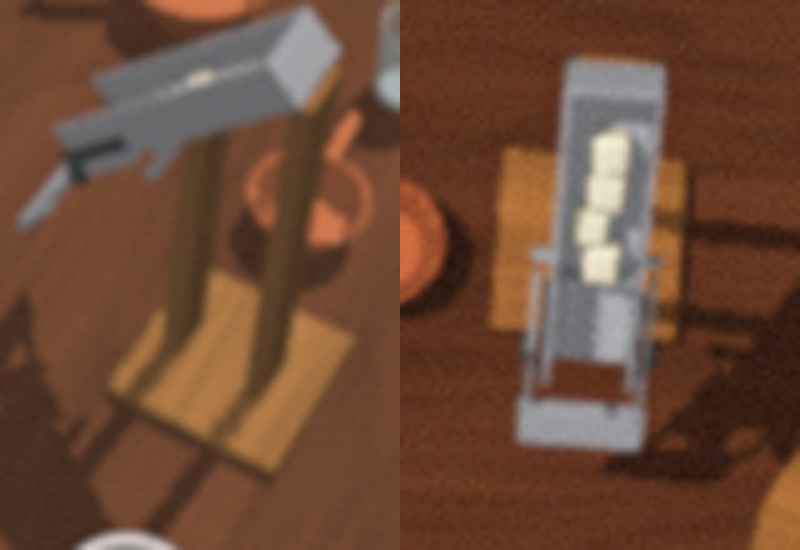

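View pics/dish.png

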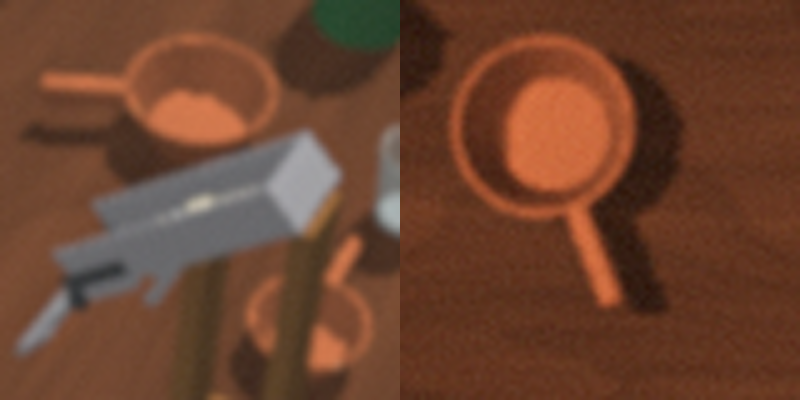

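```bash
python3 - <<'E'
from h import *
sc=lambda u,o:(np.array(u,float)+.5)/5-.5+o
cs=lambda u:sc(u,[275,200]); ct=lambda u:sc(np.array(u)-[400,0],[265,110])
ds=lambda u:sc(u,[275,175]); dt=lambda u:sc(np.array(u)-[400,0],[180,180])
def P(n,a,b): p,e=tri(a,b); print(n,p.round(4),e); return p
P("rimc",ds((201,89.5)),dt((543.5,126)))
P("tip",ds((42,80)),dt((610,303)))
F=[P("f++",cs((355,335)),ct((500,150))),P("f+-",cs((270,470)),ct((687,163))),P("f--",cs((108,382)),ct((680,340))),P("f-+",cs((215,270)),ct((492,328)))]
c=np.mean(F,0); d=(F[0]+F[1]-F[2]-F[3])[:2]; d2=(F[0]+F[3]-F[1]-F[2])[:2]
print("footc",c,"yaw",np.degrees(np.arctan2(d[1],d[0])),np.degrees(np.arctan2(-d2[0],d2[1])))
for y in (np.arctan2(d[1],d[0]),): print("origin",c[:2]-.115*np.array([np.cos(y),np.sin(y)]))
print("lip plane",T.plane(ct((594,361)),.18)); 
P("upper end far top corner +-",cs((308,8)),ct((665,65)))
P("paddle low",cs((16,226)),ct((642,449)))
# turntable + dish masks
for n,c in(("scene",S),("top",T)):
    im=cv2.imread(f"pics/{n}0.png")[:,:,::-1].copy()
    m=orange(im)
    if n=="top":
        k,l,st,ce=cv2.connectedComponentsWithStats(m)
        i=l[225,350] or l[210,369]; cn=max(cv2.findContours((l==i).astype('uint8'),0,2)[0],key=len); e=cv2.fitEllipse(cv2.convexHull(cn)); print("tt",e,T.plane(e[0],.035))
a=cv2.imread("pics/scene0.png"); b=cv2.imread("pics/top0.png")
r=lambda x,k:cv2.resize(x,None,fx=k,fy=k,interpolation=cv2.INTER_CUBIC)
o=np.hstack([r(a[255:330,190:270],5),r(b[187:262,329:409],5)]);o=np.vstack([o,np.hstack([r(a[212:252,272:312],5),r(b[180:220,280:320],5),o[:200,:400]*0])])
cv2.imwrite("pics/tt.png",o);print(o.shape)
E
```

```text
rimc [0.5623 0.2746 0.0416] [array([-0.7,  0.1]), array([-0.5, -0.8])]
tip [0.4434 0.2241 0.0381] [array([-0.6,  0.1]), array([-0.4, -0.6])]
f++ [0.8064 0.0221 0.0056] [array([-0.7,  0.1]), array([-0.4, -0.7])]
f+- [ 0.7992 -0.1101  0.0075] [array([-0.6,  0.1]), array([-0.3, -0.5])]
f-- [ 0.6723 -0.1059  0.0143] [array([-1.1,  0.1]), array([-0.6, -0.9])]
f-+ [ 0.6866  0.0281 -0.0044] [array([-2.7,  0.4]), array([-1.4, -2.4])]
footc [ 0.74111109 -0.04144378  0.00576024] yaw -2.36370865464041 -4.6070107466635015
origin [ 0.62620894 -0.03670086]
lip plane [ 0.62105942 -0.04220522  0.18      ]
upper end far top corner +- [ 0.7504 -0.0633  0.3849] [array([-3.5,  0.7]), array([-1.8, -3.4])]
paddle low [ 0.582  -0.076   0.0991] [array([-1. ,  0.1]), array([-0.5, -0.9])]
tt ((368.0474853515625, 224.6517791748047), (66.93928527832031, 68.52974700927734), 127.72122955322266) [ 0.50794361 -0.26861444  0.035     ]
(575, 800, 3)
```

View pics/tt.png

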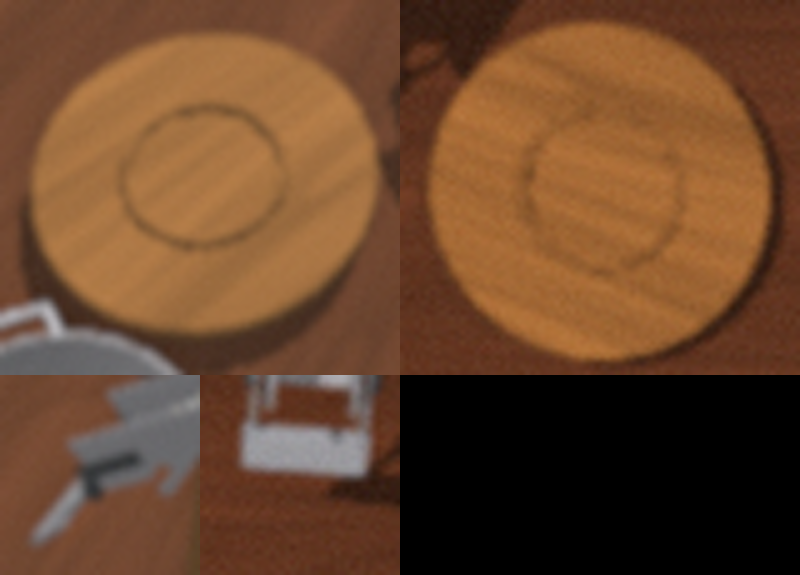

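The picture shows the platter with its thin ring: scene crop centre (204,176), top crop centre (604,192). The paddle plate hangs below the lip.

```bash
cat >> h.py <<'E'
def ori(yaw,flip=0):
    c,s=np.cos(yaw),np.sin(yaw); q=R.from_matrix(np.array([[c,s,0],[s,-c,0],[0,0,-1]]))
    return (q*R.from_euler('z',np.pi*flip)).as_quat()
GD=.100  # grip distance from dish centre
def tcp(center,yaw,zund,gd=GD):  # TCP for dish centre pose, underside height
    return np.array([center[0]-gd*np.cos(yaw),center[1]-gd*np.sin(yaw),zund+.035-manip.grip_depth])
E
python3 - <<'E'
from h import *
sc=lambda u,o:(np.array(u,float)+.5)/5-.5+o
ct=lambda u:sc(np.array(u)-[400,0],[265,110])
def edge(a,b,z):
    p,q=T.plane(ct(a),z),T.plane(ct(b),z);v=q-p;print(p.round(4),q.round(4),((p+q)/2).round(4),"len",np.linalg.norm(v).round(4),"yaw",np.degrees(np.arctan2(v[0],-v[1])).round(1))
edge((517,442),(642,450),.095);edge((520,402),(645,408),.125);edge((567,58),(665,66),.345);edge((555,358),(632,364),.18)
edge((500,150),(687,163),.01);edge((492,328),(680,340),.01)
print("ring",tri(sc((204,176),[190,255]),sc((204,192),[329,187])))
y=np.radians(23);C=[.5623,.2746]
for n,c,yy,z in(("pick",C,y,0.),("lift",C,y,.12),("stand",[.485,-.03],np.radians(-3.5),.07),("press",[.575,-.038],np.radians(-3.5),.07),("place",[.508,-.2686],np.radians(-28),.035),("place0",[.508,-.2686],np.radians(-5),.035)):
    for f in(0,1):
        q=manip.solve_ik(tcp(c,yy,z),ori(yy,f)); print(n,f,None if q is None else np.round(q,2))
E
```

```text
[0.5823 0.0035 0.095 ] [ 0.5792 -0.0781  0.095 ] [ 0.5808 -0.0373  0.095 ] len 0.0816 yaw -2.1
[0.6037 0.0024 0.125 ] [ 0.6019 -0.0776  0.125 ] [ 0.6028 -0.0376  0.125 ] len 0.08 yaw -1.2
[ 0.7574 -0.0173  0.345 ] [ 0.7541 -0.0709  0.345 ] [ 0.7558 -0.0441  0.345 ] len 0.0537 yaw -3.4
[ 0.6223 -0.0182  0.18  ] [ 0.6198 -0.0656  0.18  ] [ 0.6211 -0.0419  0.18  ] len 0.0475 yaw -3.0
[0.8028 0.0207 0.01  ] [ 0.7967 -0.111   0.01  ] [ 0.7997 -0.0451  0.01  ] len 0.1318 yaw -2.7
[0.675  0.0228 0.01  ] [ 0.67   -0.1083  0.01  ] [ 0.6725 -0.0427  0.01  ] len 0.1311 yaw -2.2
ring (array([ 0.51044243, -0.27176252,  0.03036703]), [array([-1.2,  0.1]), array([-0.7, -0.9])])
pick 0 [-0.61  0.56  0.11  2.01 -0.11  0.58 -1.59]
pick 1 [-0.2   0.6  -0.39  1.99  0.37  0.62  1.14]
lift 0 [-0.63  0.36  0.14  1.96 -0.07  0.82 -1.62]
lift 1 [-0.17  0.4  -0.42  1.94  0.21  0.85  1.27]
stand 0 [-0.44  0.26  0.48  2.32 -0.21  0.61 -1.43]
stand 1 [ 0.01  0.24 -0.02  2.3   0.01  0.6   1.49]
press 0 [-0.33  0.39  0.4   2.11 -0.24  0.68 -1.4 ]
press 1 [ 0.08  0.37 -0.08  2.1   0.04  0.67  1.48]
place 0 [ 0.05  0.47  0.46  2.13 -0.36  0.61 -1.3 ]
place 1 [ 0.25  0.44  0.22  2.13 -0.16  0.59  1.66]
place0 0 [-0.19  0.62  0.89  2.12 -0.73  0.74 -0.48]
place0 1 [ 0.17  0.47  0.41  2.11 -0.32  0.62  2.29]
```

```bash
python3 - <<'E'
from h import *
y=np.radians(23);C=[.5623,.2746]
manip.move_pose(tcp(C,y,.12),ori(y)); manip.servo_line(tcp(C,y,0),vel=.12)
print(manip.current_clock(),manip.current_force())
effector.close(60); print("gap",manip.current_finger_gap(),manip.current_gripper_force(),manip.current_force())
manip.servo_line(tcp(C,y,.10),vel=.08); print(manip.current_tool_pos(),manip.current_force(),manip.current_wrist_torque(),manip.current_finger_gap(),manip.current_clock())
a=viewer.get_image("scene");b=viewer.get_image("top")
cv2.imwrite("pics/s1.png",a[:,:,::-1]);cv2.imwrite("pics/t1.png",b[:,:,::-1])
r=lambda x:cv2.resize(x,None,fx=4,fy=4,interpolation=cv2.INTER_CUBIC)
cv2.imwrite("pics/lift.png",np.hstack([r(a[120:230,250:350]),r(b[160:270,170:270])])[:,:,::-1])
E
```

```text
2.9667 [0.75835974 0.22350101 0.3917712 ]
gap 0.01568489731371285 59.93391931056976 [ 0.6954924  -0.87615191  0.70919688]
[0.46975996 0.23528427 0.11556348] [ 0.64073044 -0.4169287  -4.71661774] [-0.18750796  0.55423274 -0.00679201] 0.015215782883123799 5.5333
```

View pics/lift.png

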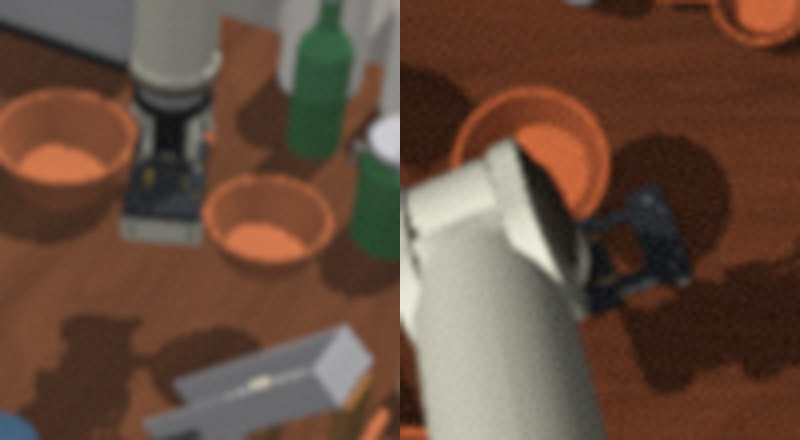

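```bash
cat >> h.py <<'E'
CY=np.radians(-2.6); U=np.array([np.cos(CY),np.sin(CY)]); L=np.array([.6235,-.041])
def at(d,z): return tcp(L+d*U,CY,z)   # dish centre d from lip along chute x
E
python3 - <<'E'
from h import *
print("rimc lifted",S.plane((317.0,175.2),.148))
manip.servo_line(at(-.125,.075),ori=ori(CY),vel=.12)
manip.servo_line(at(-.125,.066),vel=.05); manip.sleep(.3)
print(manip.current_tool_pos(),at(-.125,.066),manip.current_force(),manip.current_clock())
a=viewer.get_image("scene");b=viewer.get_image("top")
cv2.imwrite("pics/s2.png",a[:,:,::-1]);cv2.imwrite("pics/t2.png",b[:,:,::-1])
r=lambda x:cv2.resize(x,None,fx=4,fy=4,interpolation=cv2.INTER_CUBIC)
cv2.imwrite("pics/st.png",np.hstack([r(a[190:300,230:330]),r(b[160:270,250:350])])[:,:,::-1])
E
```

```text
rimc lifted [0.57027305 0.26480899 0.148     ]
[ 0.39886826 -0.03079342  0.08230582] [ 0.39873162 -0.03079333  0.0822    ] [-0.330139   -0.36646917 -4.37146975] 8.725
```

View pics/st.png

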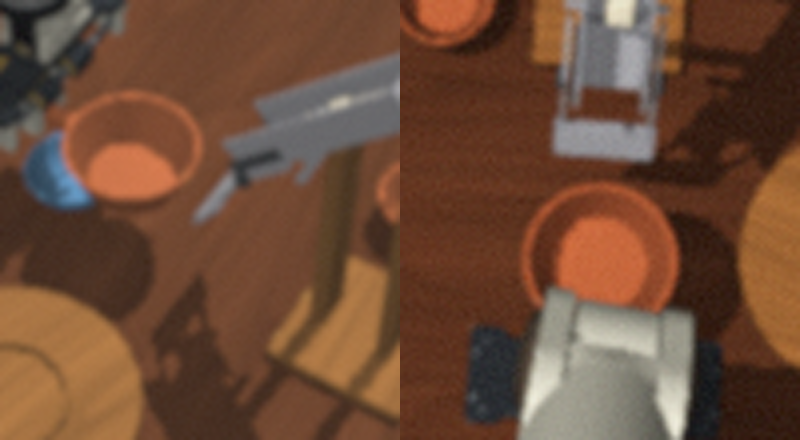

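The dish is held level. In the crop its rim is centred at (132,148) in the scene view and (601,255) in the top view, facing the paddle at (605,140).

```bash
python3 - <<'E'
from h import *
sc=lambda u,o:(np.array(u,float)+.5)/4-.5+o
s=sc((132,148),[230,190]);t=sc((601-400,260),[250,160])
print(tri(s,t),T.plane(t,.114),S.plane(s,.114),"expected",L-.125*U)
# feel for the paddle
f0=manip.current_force(); d=-.125; hit=None
while d<-.05:
    d+=.003; manip.servo_line(at(d,.066),vel=.03); f=(manip.current_force()-f0); fu=f[:2]@U
    print(round(d,3),f.round(2),end=" ")
    if fu<-1.2: break
print(d,f,manip.current_tool_pos(),manip.current_wrist_torque(),manip.current_clock())
E
```

```text
(array([ 0.49804164, -0.03503148,  0.10533765]), [array([-0.9,  0.1]), array([-0.6, -0.9])]) [ 0.49454763 -0.03661223  0.114     ] [ 0.50452371 -0.03943802  0.114     ] expected [ 0.49862868 -0.03532963]
-0.122 [-0.28 -0.4  -0.82] -0.119 [-0.93 -0.55 -0.49] -0.116 [-1.34 -0.18 -0.48] -0.11599999999999999 [-1.34270251 -0.17932608 -0.48049489] [ 0.40804586 -0.03120446  0.08224173] [-0.04171356  0.59895736  0.01149636] 9.575
```

```bash
cat >> h.py <<'E'
def force(n=6):
    a=[]
    for _ in range(n): manip.sleep(.02); a.append(manip.current_force())
    return np.mean(a,0)
E
python3 - <<'E'
from h import *
d=-.116; F0=None
while d<-.078:
    f=force(); 
    if F0 is None: F0=f
    print(round(d,3),(f-F0).round(2),manip.current_wrist_torque().round(2)[1])
    if (f-F0)[:2]@U<-1.0: break
    d+=.004; manip.servo_line(at(d,.066),vel=.05)
print(F0,manip.current_clock())
E
```

```text
-0.116 [0. 0. 0.] 0.59
-0.112 [-0.23 -0.12 -0.26] 0.53
-0.108 [0.35 0.26 0.01] 0.6
-0.104 [ 0.15 -0.13 -0.09] 0.63
-0.1 [0.2  0.04 0.04] 0.58
-0.096 [-0.09  0.3  -0.04] 0.6
-0.092 [-1.8   0.05  0.59] 0.97
[-0.10934029  0.11597604 -4.54708209] 11.775
```

```bash
python3 - <<'E'
from h import *
F0=np.array([-.11,.12,-4.55])
for d in(-.08,-.070,-.063):
    manip.servo_line(at(d,.066),vel=.05); print(d,(force(3)-F0).round(2),manip.current_clock())
ims=[]
for _ in range(4): manip.sleep(.4); print((force(3)-F0).round(2))
a=viewer.get_image("scene");b=viewer.get_image("top")
cv2.imwrite("pics/s3.png",a[:,:,::-1]);cv2.imwrite("pics/t3.png",b[:,:,::-1])
r=lambda x:cv2.resize(x,None,fx=5,fy=5,interpolation=cv2.INTER_CUBIC)
cv2.imwrite("pics/pr.png",np.hstack([r(a[190:300,260:340]),r(b[110:220,265:345])])[:,:,::-1])
print(manip.current_tool_pos(),at(-.063,.066),manip.current_clock())
E
```

```text
-0.08 [-2.57  0.39  1.18] 12.2167
-0.07 [-3.95  0.05  0.47] 12.6167
-0.063 [-4.64  0.64  0.38] 12.9583
[-5.03 -0.02 -1.18]
[-4.18  0.53 -1.54]
[-4.35  0.55 -1.58]
[-4.43 -0.56 -2.07]
[ 0.46064486 -0.03360233  0.08219281] [ 0.4606678  -0.03360583  0.0822    ] 14.8583
```

View pics/pr.png

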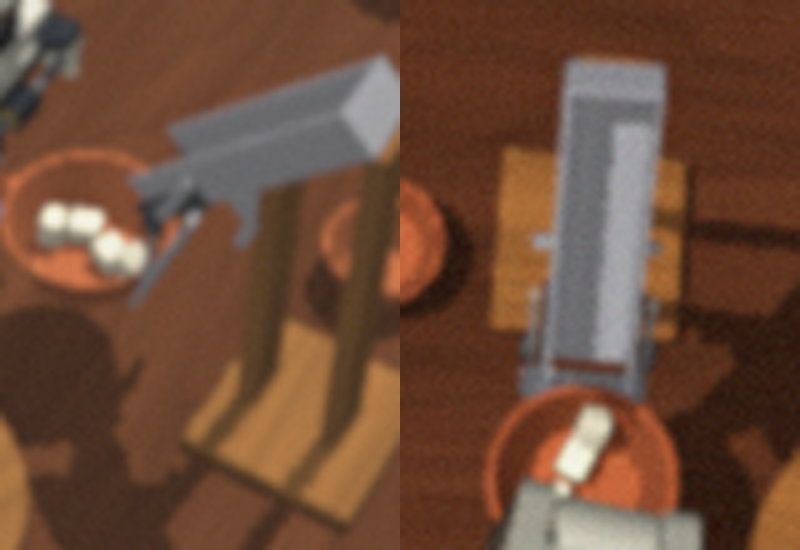

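All four lumps are in the dish: scene crop around (90,235), top crop around (580,450). The chute is empty.

```bash
cat >> h.py <<'E'
PY=np.radians(-28); PK=np.array([.5100,-.2710])
E
python3 - <<'E'
from h import *
manip.servo_line(at(-.125,.066),vel=.05); manip.servo_line(at(-.13,.085),vel=.05)
manip.servo_line(tcp(PK,PY,.085),ori=ori(PY),vel=.08); manip.servo_line(tcp(PK,PY,.055),vel=.05); manip.sleep(.5)
print(manip.current_tool_pos(),tcp(PK,PY,.055),force(),manip.current_wrist_torque(),manip.current_clock())
a=viewer.get_image("scene");b=viewer.get_image("top")
cv2.imwrite("pics/s4.png",a[:,:,::-1]);cv2.imwrite("pics/t4.png",b[:,:,::-1])
r=lambda x:cv2.resize(x,None,fx=4,fy=4,interpolation=cv2.INTER_CUBIC)
cv2.imwrite("pics/pl.png",np.hstack([r(a[230:340,185:285]),r(b[170:280,320:420])])[:,:,::-1])
E
```

```text
[ 0.42177171 -0.22405132  0.07129308] [ 0.42170524 -0.22405284  0.0712    ] [-0.17301224  0.03911706 -5.24418172] [0.2225183  0.61394524 0.0145138 ] 20.7333
```

View pics/pl.png

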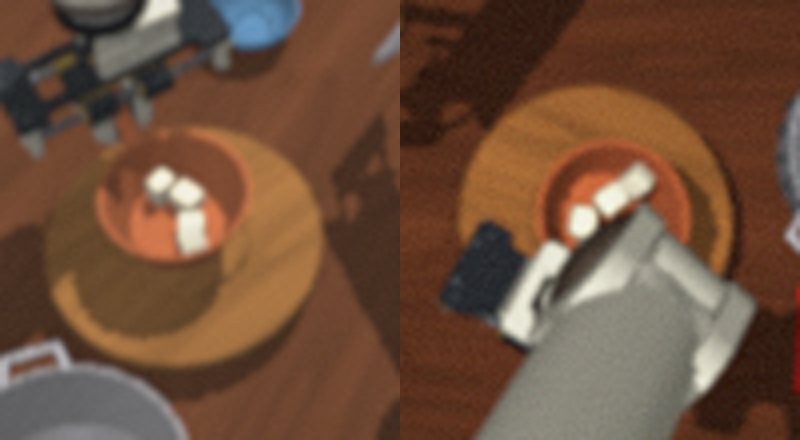

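Hovering over the ring with four lumps aboard. The rim centre is at crop (174,196) in the scene view and (614,216) in the top view.

```bash
python3 - <<'E'
from h import *
for zr in(.101,.103):
  print("S",S.plane((228.25,278.6),zr)-S.plane((230.4,289.8),.035),"T",T.plane((373.25,223.6),zr)-T.plane((369.4,225.0),.035))
print(tri((228.25,278.6),(373.25,223.6)),tri((230.4,289.8),(369.4,225.0)))
E
```

```text
S [-0.00197847 -0.00121006  0.066     ] T [-0.00125593  0.00054187  0.066     ]
S [-0.00111491 -0.00225333  0.068     ] T [-0.00144843  0.0009495   0.068     ]
(array([ 0.50862865, -0.27191673,  0.0954802 ]), [array([-1. ,  0.1]), array([-0.6, -0.8])]) (array([ 0.51044243, -0.27176252,  0.03036703]), [array([-1.2,  0.1]), array([-0.7, -0.9])])
```

```bash
python3 - <<'E'
from h import *
PK=PK+[.0014,.0004]
manip.servo_line(tcp(PK,PY,.043),vel=.04); F0=force(8); z=.043
while z>.029:
    z-=.001; manip.servo_line(tcp(PK,PY,z),vel=.03); f=force(4)-F0
    print(round(z,3),f.round(2))
    if f[2]>2.0: break
print(manip.current_wrist_torque(),manip.current_clock())
a=viewer.get_image("scene");b=viewer.get_image("top")
cv2.imwrite("pics/s5.png",a[:,:,::-1]);cv2.imwrite("pics/t5.png",b[:,:,::-1])
E
```

```text
0.042 [-0.25 -0.06 -0.15]
0.041 [-0.19 -0.33  0.07]
0.04 [-0.21 -0.05  0.19]
0.039 [-0.1  -0.26 -0.24]
0.038 [-0.26 -0.91 -0.1 ]
0.037 [-0.71 -0.66  0.08]
0.036 [ 0.07 -0.24  0.4 ]
0.035 [-0.99  0.39  2.43]
[ 0.0654466   0.44268809 -0.03398144] 23.95
```

```bash
python3 - <<'E'
from h import *
manip.servo_line(tcp(PK+[.0014,.0004],PY,.0345),vel=.03); print(force())
effector.open_jaws(); manip.sleep(.3)
p=manip.current_tool_pos(); manip.servo_line(p+[0,0,.15],vel=.1); manip.servo_line(np.array([.45,.10,.25]),vel=.2)
manip.sleep(.5); print(force(),manip.current_clock())
a=viewer.get_image("scene");b=viewer.get_image("top")
cv2.imwrite("pics/s6.png",a[:,:,::-1]);cv2.imwrite("pics/t6.png",b[:,:,::-1])
r=lambda x:cv2.resize(x,None,fx=4,fy=4,interpolation=cv2.INTER_CUBIC)
cv2.imwrite("pics/fin.png",np.hstack([r(a[230:340,185:285]),r(b[170:280,320:420])])[:,:,::-1])
E
```

```text
[-2.79873378  1.71421522  4.62487495]
[-0.28982017  0.09528286  0.36961344] 30.0167
```

View pics/fin.png

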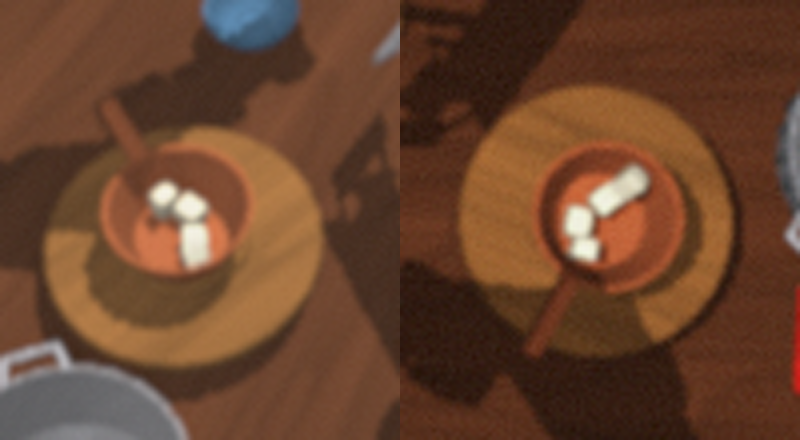

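The dish stands upright with all four lumps in it. Its rim centre is at crop (176,211) in the scene view and (611,218) in the top view. I'll check that it is seated before handing in.

```bash
python3 - <<'E'
from h import *
sc=lambda u,o:(np.array(u,float)+.5)/4-.5+o
s=sc((176.5,211),[185,230]);t=sc((211,218),[320,170])
print(tri(s,t)[0], tri((230.4,289.8),(369.4,225.0))[0])
for z in(.081,.083,.089): print(z,(S.plane(s,z)-S.plane((230.4,289.8),.038))[:2],(T.plane(t,z)-T.plane((369.4,225.),.038))[:2])
E
```

```text
[ 0.50906025 -0.27295062  0.07534777] [ 0.51044243 -0.27176252  0.03036703]
0.081 [-0.00244823 -0.00056674] [-0.00085144 -0.00127957]
0.083 [-0.00160123 -0.00159014] [-0.00104136 -0.000876  ]
0.089 [ 0.00093977 -0.00466033] [-0.00161114  0.00033469]
```

```bash
python3 -c "
from bench import manip
print(manip.hand_in(),manip.current_clock())"
```

```text
the job is handed in; nothing more can be done
the job is handed in; nothing more can be done
```

The dish stands upright in the turntable's ring, about 2 mm off centre by the last pictures, with all four lumps in it and the arm clear, and I handed the job in after about 30 s of robot time; no verdict came back.

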